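# Hold a sterile sample jar under the honey nozzle with tongs

## Task

Take up the sprung steel tongs by their hand grips, pick the open glass sample jar off the draining tray with them, and hold the jar upright with its mouth centred under the filling nozzle and about two centimetres below it, ready for a honey sample to be drawn. The jar is sterile, so only the tongs may touch it, never the gripper; touch no part of the filling stand, and leave the jar's cap, the honey tub and the capped honey jar where they are. The program finishes while still holding the jar there in the tongs: nothing is put down or let go.

Things in the scene. Friction and masses are not known exactly. Their poses are not given: they have to be found in the camera images.
- tongs_grip (a point): Midway between the two black rubber hand grips of the tongs, half-way up. x points from the hinge along the tongs' middle line to the jaws, z up. Hinge 115 mm behind this point, middle of the jaws 110 mm ahead, jaw tips 128 mm ahead. Grips 60 mm long; about 59 mm over their outsides when open, 39 mm when the jaws are closed on the jar.
- tongs_jaws (a point): Point midway between the two jaws, half-way up them (12 mm above the tongs' lower edge); same axes as the grip point, 110 mm ahead of it. Each jaw is a shallow V, 35 mm long and 22 mm tall, that centres a round thing. The clear gap between the jaws is about 66 mm when the tongs stand open; every 1 mm squeezed at the grips closes it by 2 mm.
- tongs: The tongs, 240 mm long, about 120 g, lying on their edge on the table, 24 mm tall, so that the arms close level. Origin at the hinge, lower edge; x towards the jaws. A spring holds them open: about 6 N on each grip begins to close them, about 10 N reaches the jar. Squeeze by about 6 mm in all to carry them open, then with 20 to 40 N to hold the jar.
- tong_left: Left arm of the tongs (grip and jaw); origin at the hinge, lower edge; x along the arm.
- tong_right: Right arm of the tongs, its mirror image; origin at the hinge, lower edge; x along the arm.
- jar_mid (a point): Centre of the open glass sample jar, half-way up: a clear round jar without a lid, 40 mm across, 56 mm tall, about 70 g, standing upright on the draining tray. z is its own axis, up.
- jar_mouth (a point): Centre of the jar's mouth, at its rim, 28 mm above the jar's centre; the opening is 32 mm across, the rim 37 mm. z up along the jar.
- jar: The sample jar; origin at the centre of its underside, z up.
- nozzle (a point): Centre of the lower end of the filling nozzle, which points straight down, 200 mm above the table: 16 mm across, widening to 25 mm 35 mm higher up, with a ball valve (42 mm across) 76 mm above its end. z up. The pipe's riser stands beyond it and to its left, seen from the robot.
- station: Fixed filling stand; origin on the table under the nozzle. Under the nozzle a bench scale, 190 x 190 mm, 41 mm high; its display strip reaches 118 mm to -x. The 25 mm pipe rises from the table 68 mm to +x and 117 mm to +y of the nozzle, to a height of 350 mm, and runs level back to above the nozzle. The valve lever, 276 mm up, ends 81 mm to +x and 54 mm to +y of the nozzle.
- tray: The fixed aluminium draining tray, 160 (x) x 250 (y) mm, floor 3 mm thick, rim 10 mm high; origin at the centre of its underside. The sample jar stands on one half (about 65 mm along y from the middle) and its cap on the other.
- cap: Bystander: white screw cap of the sample jar, 42 mm across, 12 mm high, lying on the tray; origin at the centre of its underside.
- tub: Bystander: round tub full of honey with a white lid and handle, 134 mm across, 110 mm tall; origin at the centre of its underside.
- honeyjar: Bystander: capped glass jar of honey, 66 mm across, 94 mm tall; origin at the centre of its underside.

How it is judged:
By the outcome, as a careful person would: the job done as asked, in the order asked, and still so for the second after the job is handed in, while the arm keeps its last pose, push and grip.
It also fails if it takes over 53 s, if anything falls off the work surface, if the arm or the gripper's body presses on something with over 40 N, if the wrist force passes 120 N, or if a joint passes its speed limit or range.

## Robot

A 6-joint arm with a two-finger parallel gripper is mounted at the origin on the work surface. World frame = base frame: x ahead of the robot, y to its left, z up, the work surface at z = 0. Lengths are in m, angles in rad, forces in N, time in s.
With the tool pointing down it reaches from about 0.25 to 0.775 m from the base axis. Payload 4 kg.
Tool frame: the origin (TCP) lies at the very end of the fingers, on their centre line; the grasp point (between the pads) lies 19 mm behind it (robot.grip_point_offset is the distance from the TCP to the grasp point, in m); z points along the fingers, x is the direction in which the jaws open and shut, and the axes are right-handed (so a half turn about z gives the same grasp; the last joint's range is limited). The gripper opens to 94 mm and grips with 3 to 60 N. Pads are 16 mm wide; open, the fingers measure 119 mm over their backs; the gripper's body (75 mm by 177 mm) begins 78 mm behind the grasp point.
Start: joints at [1.163, 0.087, 1.371, -0, 1.684, -0.103], TCP at [0.165, 0.525, 0.206] pointing down, gripper open.
Joint ranges: [-3.1, 3.1], [-0.76, 2.03], [0.27, 2.55], [-1.08, 4.22], [0.17, 2.65], [-2.57, 2.57]. Speed limits (rad/s): [2.79, 2.79, 3.14, 3.14, 3.14, 3.14].

## Interface

Orientations are given as [roll, pitch, yaw] about the fixed x, y, z axes, in that order (R = Rz(yaw) Ry(pitch) Rx(roll)).
In Python, from bench import robot gives the robot as it stands.
- The arm moves only by the shell command python3 -m inch 'ROWS'. ROWS is text: rows parted by semicolons, each of 5 numbers parted by spaces: the shift along the tool's x, y, z in cm, then the turn about the tool's z in rad, then the closure, from 0 (fully open) to 1 (shut). In form: tx ty tz spin claw; .... A call has 1 to 20 rows; each row is the pose to reach, as a shift and turn from the pose measured when the call began, along the tool's axes at that moment; what a row does not reach only later rows make up. A row lasts 1/12 s, in which the tool goes at most 41.7 mm and 7.16 degrees, less where a joint would pass 70% of its speed; a pose out of reach is approached as far as the arm can. A call with a gripper value outside its range is refused whole. The fingers move at their own pace and stop on an object; the grip force is fixed at half the most. Time passes only in rows, so rows that repeat a pose let the fingers close. It gives the time, the measured TCP pose, the force and the opening at its end, in the units of the state.
- robot.get_obs(): the state, without advancing time (a new reading comes with each control period).
- robot.snapshot(name): name is "scene" or "top" or "wrist"; returns (picture, depth): 384x512x3 uint8, blue, green, red; 384x512 float32, m along the optical axis (not along the pixel's ray), 0 where there is no reading.
- robot.camera_info(name): a dict with "K" (3x3 intrinsics, pixels), "extrinsics" (4x4, takes a point from world to camera coordinates); the wrist camera has in their place "mount" (4x4, takes a point from camera to tool coordinates, whose origin is the TCP and whose axes are the tool frame's). Camera axes: x right, y down, z forward; pixel columns grow to the right and rows downward; lengths in m; the calibration is good to about 2 mm. A picture is of the moment at which its call begins: read the wrist's pose just before it. camera_info takes no time and is no camera call.
- robot.close_job(): hands the job in, once; it reports no verdict.
The state is a dict: "time": time; "joint_positions": joint angles; "qvel": joint speeds; "joint_torque": joint torques, N m; "tool_pos": TCP position; "ee_rot": TCP orientation; "wrist_force": force on the tool from outside, world axes, zero at the start; "wrist_torque": the same for the moment, N m; "width": finger opening in m.
Only numpy, scipy, OpenCV 4.12 (cv2) and the standard library are available. Lean on these libraries where they do the work, as an engineer would, in place of code of your own. Each camera call takes 0.05 s, during which the arm holds its last target.

## Working session

There is one attempt and no reset: what is moved stays moved. The work goes in short steps, Python scripts to look and compute and a shell command to move; the robot and the scene stay as the last step left them, time stands still between calls to the robot, and variables do not carry over. Pictures are saved under pics/ and viewed, and the job is handed in when it is done.

```bash
ls; mkdir -p pics; python3 - <<'E'
from bench import robot
import cv2,numpy as np
o=robot.get_obs()
for k,v in o.items(): print(k,np.round(v,4))
for n in ("scene","top","wrist"):
    im,d=robot.snapshot(n); cv2.imwrite(f"pics/{n}0.png",im); np.save(f"pics/{n}0.npy",d)
    i=robot.camera_info(n); print(n,{k:np.round(v,4).tolist() if not isinstance(v,str) else v for k,v in i.items()})
E
```

```text
pics
time 0.0
joint_positions [ 1.1629  0.0879  1.3722 -0.      1.6836 -0.1031]
qvel [-0.0016  0.0017  0.0001  0.0013  0.0008  0.0003]
joint_torque [ 1.40000e-03 -3.40202e+01 -3.02418e+01  7.17000e-02  3.33000e-02
 -2.00000e-04]
tool_pos [0.1649 0.5241 0.2043]
ee_rot [-3.1414e+00  2.2000e-03  1.2660e+00]
wrist_force [ 0.1898 -0.3313 -1.0382]
wrist_torque [ 0.0822  0.0129 -0.0151]
width 0.094
scene {'K': [[442.9919, 0.0, 257.9818], [0.0, 442.9919, 190.7596], [0.0, 0.0, 1.0]], 'extrinsics': [[0.7973, 0.6035, -0.0089, -0.4286], [0.4976, -0.6655, -0.5563, -0.1465], [-0.3416, 0.4391, -0.831, 1.4883], [0.0, 0.0, 0.0, 1.0]]}
top {'K': [[354.577, 0.0, 258.5868], [0.0, 354.577, 194.5473], [0.0, 0.0, 1.0]], 'extrinsics': [[0.0259, -0.9997, -0.0038, -0.0074], [-0.9817, -0.0247, -0.189, 0.5559], [0.1888, 0.0086, -0.982, 1.1933], [0.0, 0.0, 0.0, 1.0]]}
wrist {'K': [[281.9828, 0.0, 255.2812], [0.0, 281.9828, 190.8982], [0.0, 0.0, 1.0]], 'mount': [[1.0, 0.0004, -0.0008, 0.0008], [-0.0002, 0.9625, 0.2712, -0.0788], [0.0008, -0.2712, 0.9625, -0.1793], [0.0, 0.0, 0.0, 1.0]]}
```

View pics/scene0.png

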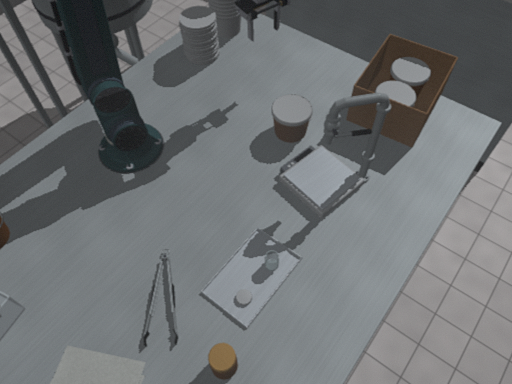

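View pics/top0.png

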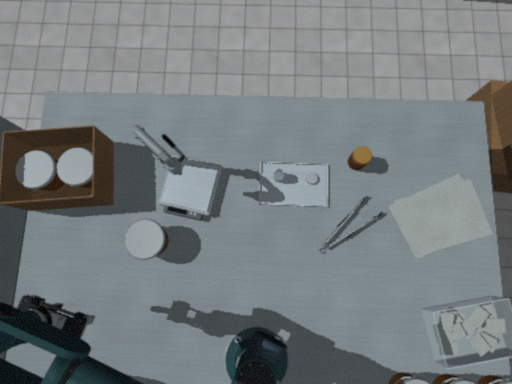

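View pics/wrist0.png

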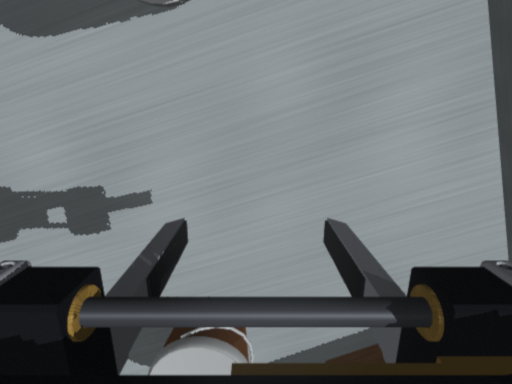

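The scene view shows the tongs with the hinge near (165,255) and the jaws near (147,338) and (176,338). The jar is at about (271,261), the cap at (244,297), the tub at (291,117), the honey jar at (222,360), and the nozzle under the valve at about (332,130). In the top view the tongs' hinge is at (323,250) and the jar at (279,176). I'll enlarge these areas.

```bash
python3 - <<'E'
import cv2,numpy as np
a=cv2.imread("pics/top0.png");b=cv2.imread("pics/scene0.png")
def crop(im,x0,x1,y0,y1,s,n):
    c=cv2.resize(im[y0:y1,x0:x1],None,fx=s,fy=s,interpolation=cv2.INTER_CUBIC); cv2.imwrite(n,c)
crop(a,250,400,150,260,5,"pics/t1.png")
crop(a,120,230,115,225,5,"pics/t2.png")
crop(b,130,310,230,350,4,"pics/s1.png")
crop(b,265,405,80,220,4,"pics/s2.png")
E
```

```text
(no output)
```

View pics/t1.png

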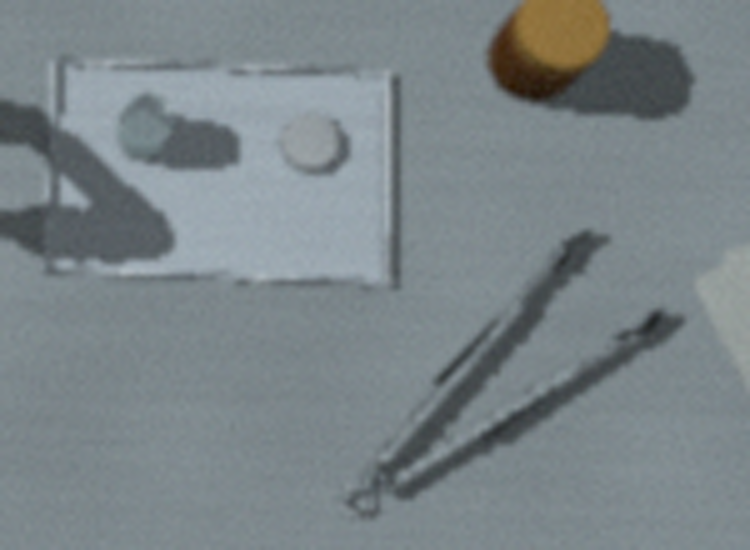

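View pics/t2.png

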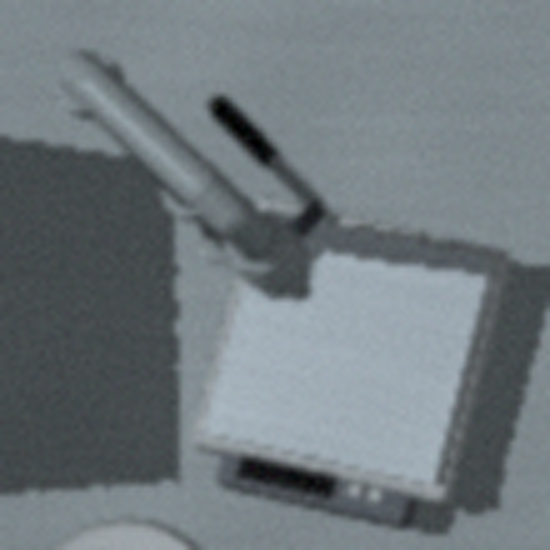

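View pics/s1.png

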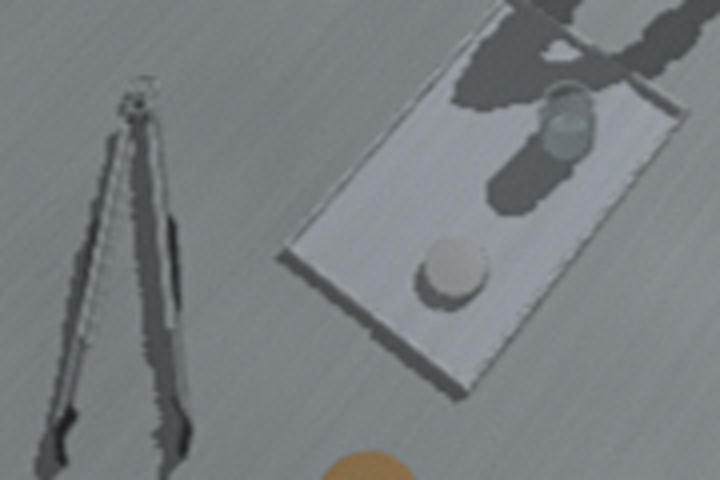

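View pics/s2.png

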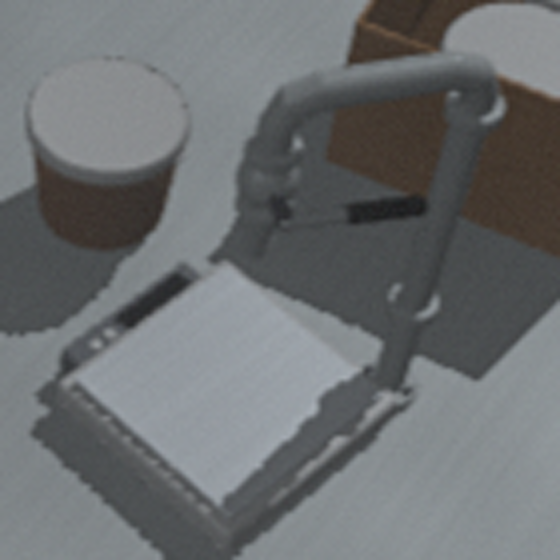

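```bash
cat > h.py <<'E'
import numpy as np,cv2
from bench import robot
def cam(n,o=None):
    i=robot.camera_info(n);K=np.array(i["K"])
    if n=="wrist":
        from scipy.spatial.transform import Rotation as R
        T=np.eye(4);T[:3,:3]=R.from_euler('xyz',o["ee_rot"]).as_matrix();T[:3,3]=o["tool_pos"]
        return K,T@np.array(i["mount"])
    return K,np.linalg.inv(np.array(i["extrinsics"]))
def ray(n,u,v,o=None):
    K,T=cam(n,o);d=T[:3,:3]@np.linalg.solve(K,[u,v,1.]);return T[:3,3],d
def onz(n,u,v,z,o=None):
    c,d=ray(n,u,v,o);return c+d*(z-c[2])/d[2]
def proj(n,p,o=None):
    K,T=cam(n,o);q=np.linalg.inv(T)@np.r_[p,1];q=K@q[:3];return q[:2]/q[2]
def tri(L):
    A=np.zeros((3,3));b=np.zeros(3)
    for c,d in L:
        d=d/np.linalg.norm(d);P=np.eye(3)-np.outer(d,d);A+=P;b+=P@c
    return np.linalg.solve(A,b)
E
python3 - <<'E'
from h import *
np.set_printoptions(precision=4,suppress=True)
t=lambda u,v:(250+u/5,150+v/5); t2=lambda u,v:(120+u/5,115+v/5)
s=lambda u,v:(130+u/4,230+v/4); s2=lambda u,v:(265+u/4,80+v/4)
for nm,uv,z in [("hinge",t(375,488),.024),("tipL",t(600,238),.024),("tipR",t(680,318),.024),("gripL",t(468,350),.024),("tipRedge",t(640,325),.024),
  ("jar base?",t(142,142),.003),("jartop",t(150,108),.059),("cap",t(313,142),.015),("trayNE",t(58,64),.005),("tray2",t(397,72),.005),("tray3",t(395,285),.005),("tray4",t(50,270),.005)]:
    print(nm,np.array(uv),onz("top",*uv,z))
for nm,uv,z in [("hinge",s(136,105),.024),("tipL",s(55,470),.012),("tipR",s(178,460),.012),("jartop",s(566,98),.059),("jarbase",s(566,145),.003),("cap",s(455,268),.015)]:
    print("scene",nm,np.array(uv),onz("scene",*uv,z))
print("nozzle scene",onz("scene",*s2(255,255),.2))
print("valve",onz("top",*t2(285,260),.28))
print("scale corners top",[onz("top",*t2(*p),.041) for p in [(315,250),(505,262),(440,492),(205,442)]])
print("scale corners scene",[onz("scene",*s2(*p),.041) for p in [(45,385),(232,535),(405,395),(230,265)]])
d=np.load("pics/top0.npy")
print(d[170:184:3,270:292:3])
E
```

```text
hinge [325.  247.6] [ 0.3786 -0.2299  0.024 ]
tipL [370.  197.6] [ 0.5604 -0.3929  0.024 ]
tipR [386.  213.6] [ 0.5039 -0.4478  0.024 ]
gripL [343.6 220. ] [ 0.4772 -0.2967  0.024 ]
tipRedge [378. 215.] [ 0.4982 -0.4192  0.024 ]
jar base? [278.4 178.4] [ 0.628  -0.0643  0.003 ]
jartop [280.  171.6] [ 0.6394 -0.0669  0.059 ]
cap [312.6 178.4] [ 0.6283 -0.1886  0.015 ]
trayNE [261.6 162.8] [ 0.6856 -0.0009  0.005 ]
tray2 [329.4 164.4] [ 0.6856 -0.2525  0.005 ]
tray3 [329. 207.] [ 0.5256 -0.2492  0.005 ]
tray4 [260. 204.] [0.5303 0.0012 0.005 ]
scene hinge [164.   256.25] [ 0.3822 -0.2292  0.024 ]
scene tipL [143.75 347.5 ] [ 0.5107 -0.439   0.012 ]
scene tipR [174.5 345. ] [ 0.5682 -0.388   0.012 ]
scene jartop [271.5 254.5] [ 0.6285 -0.0587  0.059 ]
scene jarbase [271.5  266.25] [ 0.6347 -0.0656  0.003 ]
scene cap [243.75 297.  ] [ 0.6308 -0.1857  0.015 ]
nozzle scene [0.5945 0.2534 0.2   ]
valve [0.5879 0.2442 0.28  ]
scale corners top [array([0.66  , 0.2825, 0.041 ]), array([0.6544, 0.1449, 0.041 ]), array([0.4863, 0.1829, 0.041 ]), array([0.5177, 0.351 , 0.041 ])]
scale corners scene [array([0.4792, 0.1711, 0.041 ]), array([0.6667, 0.1436, 0.041 ]), array([0.7055, 0.3284, 0.041 ]), array([0.529 , 0.3571, 0.041 ])]
[[1.3152 1.3157 1.26   1.2791 1.2568 1.3178 1.314  1.3129]
 [1.3097 1.3063 1.3093 1.303  1.2941 1.3058 1.314  1.3122]
 [1.3106 1.2845 1.302  1.3055 1.3047 1.3042 1.3085 1.3021]
 [1.3075 1.3062 1.2633 1.258  1.2733 1.3075 1.3122 1.3026]
 [1.3049 1.3034 1.3039 1.3016 1.3032 1.3062 1.3076 1.3032]]
```

```bash
cat >> h.py <<'E'
from scipy.spatial.transform import Rotation as R
def rel(p,yaw,o=None):
    "row (cm, rad) to reach world TCP p with yaw, tool pointing straight down"
    o=o or robot.get_obs();M=R.from_euler('xyz',o["ee_rot"])
    d=M.inv().apply(np.array(p)-o["tool_pos"])*100
    s=-(yaw-o["ee_rot"][2]); s=(s+np.pi)%(2*np.pi)-np.pi
    return np.round(np.r_[d,s],3)
E
python3 - <<'E'
from h import *
np.set_printoptions(precision=3,suppress=True)
print("tub",onz("top",147,238,.11),onz("scene",291,108,.11))
for p,y in [((.3,.3,.27),1.0),((.35,.1,.27),.9),((.42,-.1,.27),.8),((.44,-.3,.27),.68)]: print(rel(p,y))
E
```

```text
tub [0.391 0.368 0.11 ] [0.386 0.378 0.11 ]
[-17.347  19.616  -6.517   0.266]
[-34.924  30.388  -6.488   0.366]
[-51.902  43.067  -6.46    0.466]
[-70.38   50.977  -6.429   0.586]
```

```bash
python3 -m inch '-0.5 1 -3 0.02 0; -2 3 -6 0.06 0; -5 6 -7 0.1 0; -8 9 -7 0.14 0; -11 12 -7 0.18 0; -14 15 -6.5 0.22 0; -17 18.5 -6.5 0.25 0; -20 21 -6.5 0.27 0; -23 23 -6.5 0.29 0; -26 25 -6.5 0.31 0; -29 27 -6.5 0.33 0; -32 29 -6.5 0.35 0; -35 31 -6.5 0.37 0; -38 33 -6.5 0.39 0; -41 35 -6.5 0.41 0; -44 37 -6.5 0.43 0; -47 39.5 -6.5 0.45 0; -50 41.5 -6.5 0.47 0; -53 43.5 -6.5 0.48 0; -55 44.5 -6.5 0.5 0'
python3 - <<'E'
from h import *
np.set_printoptions(precision=3,suppress=True)
print(rel((.44,-.3,.27),.68))
E
```

```text
time: 1.82
tool_pos: [0.4247, -0.1369, 0.2695]
ee_rot: [3.142, 0.003, 0.763]
wrist_force: [-0.4, -0.3, 0.1]
width: 0.0935
[-10.163  12.852  -0.026   0.083]
```

```bash
python3 -m inch '-2 2.5 0 0.02 0; -4.5 5.5 0 0.04 0; -7 8.5 0 0.06 0; -9 11 0 0.08 0; -10 12.8 0 0.083 0; -10.2 12.9 0 0.083 0; -10.2 12.9 0 0.083 0; -10.2 12.9 0 0.083 0'
python3 - <<'E'
from h import *
o=robot.get_obs(); print(o["tool_pos"],o["ee_rot"],abs(o["qvel"]).max(),o["joint_positions"])
im,d=robot.snapshot("wrist"); cv2.imwrite("pics/w1.png",im); np.save("pics/w1.npy",d)
import pickle; pickle.dump(o,open("pics/w1.pkl","wb"))
E
```

```text
time: 2.48
tool_pos: [0.4399, -0.2998, 0.2695]
ee_rot: [-3.141, 0.002, 0.68]
wrist_force: [0.9, -0.1, 0.2]
width: 0.0939
[ 0.4398858  -0.29983641  0.26952818] [-3.14067836e+00  2.26239541e-03  6.80071690e-01] 0.020511835737222723 [-0.70344774  0.04542266  1.28923035 -0.00211187  1.80825867 -1.38401383]
```

View pics/w1.png

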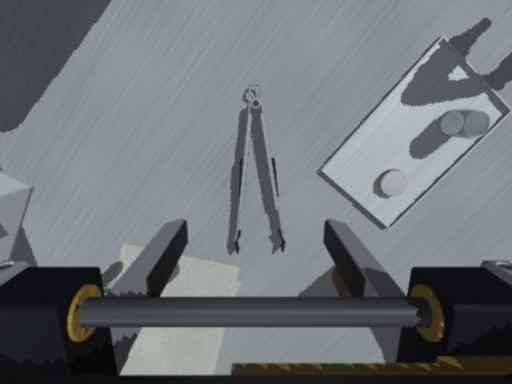

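The wrist view shows the whole tongs: hinge near (255,102), grips near (241,177) and (275,176), tips near (237,248) and (283,248). The jar is at about (453,122) to (475,124). I'll zoom in for exact points.

```bash
python3 - <<'E'
import cv2
a=cv2.imread("pics/w1.png")
cv2.imwrite("pics/w1a.png",cv2.resize(a[80:260,200:320],None,fx=3.3,fy=3.3,interpolation=cv2.INTER_CUBIC))
cv2.imwrite("pics/w1b.png",cv2.resize(a[80:170,410:512],None,fx=6,fy=6,interpolation=cv2.INTER_CUBIC))
E
```

```text
(no output)
```

View pics/w1a.png

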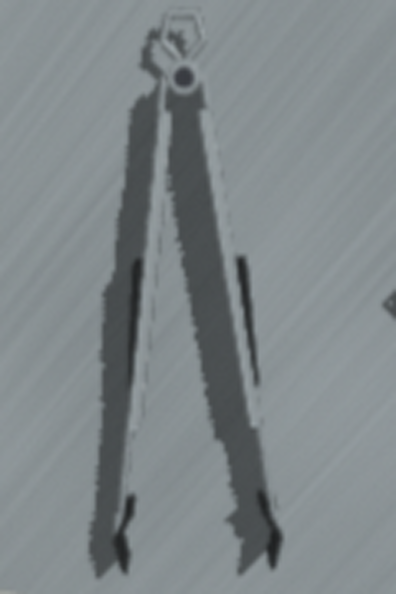

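View pics/w1b.png

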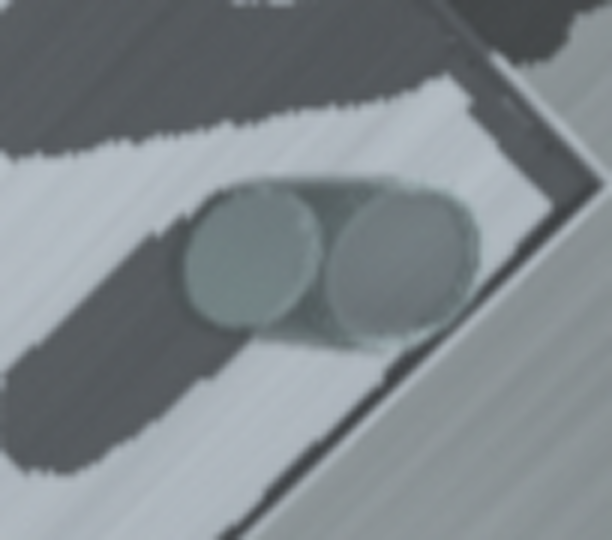

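```bash
cat > m1.py <<'E'
from h import *
import pickle
np.set_printoptions(precision=4,suppress=True)
o=pickle.load(open("pics/w1.pkl","rb"))
t=lambda u,v:(200+u/3.3,80+v/3.3); j=lambda u,v:(410+u/6,80+v/6)
W=lambda uv,z:onz("wrist",*uv,z,o)
h=W(t(184,76),.024);L=W(t(125,570),.024);Rr=W(t(274,568),.024)
gl=[W(t(136,258),.024),W(t(131,388),.024)];gr=[W(t(241,258),.024),W(t(257,385),.024)]
m=(L+Rr)/2;d=m-h;print("hinge",h,"tips",L,Rr,"len",np.linalg.norm(d),"ang",np.degrees(np.arctan2(d[1],d[0])))
print("grip ends",gl,gr,"grip ctr",np.mean(gl+gr,axis=0))
u=d/np.linalg.norm(d);print("grip pt by hinge+115",h+.115*u)
print("width at grips",np.linalg.norm(np.mean(gl,0)-np.mean(gr,0)))
print("jar base",W(j(252,255),.003),"top",W(j(400,264),.059))
print("tray corner",W(j(600,185),.005))
E
python3 m1.py
```

```text
hinge [ 0.3831 -0.2287  0.024 ] tips [ 0.5101 -0.4329  0.024 ] [ 0.5679 -0.3846  0.024 ] len 0.2380893005193058 ang -49.11880473118543
grip ends [array([ 0.4163, -0.3046,  0.024 ]), array([ 0.453 , -0.3552,  0.024 ])] [array([ 0.4537, -0.2743,  0.024 ]), array([ 0.4988, -0.3162,  0.024 ])] grip ctr [ 0.4555 -0.3126  0.024 ]
grip pt by hinge+115 [ 0.4584 -0.3156  0.024 ]
width at grips 0.05419024121209502
jar base [ 0.6349 -0.061   0.003 ] top [ 0.6315 -0.0637  0.059 ]
tray corner [0.6884 0.0044 0.005 ]
```

```bash
python3 - <<'E'
from h import *
print(robot.get_obs()["tool_pos"],rel((.457,-.314,.06),.714),rel((.457,-.314,.003),.714))
E
```

```text
[ 0.43999331 -0.29945636  0.26987132] [ 0.452  2.205 20.986 -0.033] [ 0.465  2.206 26.686 -0.033]
```

```bash
python3 -m inch '0.2 0.7 2.5 -0.01 0; 0.4 1.5 5 -0.02 0; 0.4 2.2 7.5 -0.033 0; 0.45 2.2 10 -0.033 0; 0.45 2.2 12.5 -0.033 0; 0.45 2.2 15 -0.033 0; 0.45 2.2 17.5 -0.033 0; 0.45 2.2 19.5 -0.033 0; 0.45 2.2 20.5 -0.033 0; 0.45 2.2 21 -0.033 0; 0.45 2.2 21 -0.033 0'
python3 - <<'E'
from h import *
o=robot.get_obs(); print(o["tool_pos"],o["ee_rot"],o["wrist_force"],rel((.457,-.314,.003),.714))
im,d=robot.snapshot("wrist"); cv2.imwrite("pics/w2.png",im)
E
```

```text
time: 3.45
tool_pos: [0.4569, -0.3129, 0.0595]
ee_rot: [-3.14, 0.002, 0.715]
wrist_force: [-0.4, -0.3, 0.1]
width: 0.0942
[ 0.45685721 -0.31292933  0.05954431] [-3.14032005e+00  2.26229284e-03  7.15037588e-01] [-0.38010261 -0.30096137  0.12611006] [-4.700e-02  9.700e-02  5.654e+00  1.000e-03]
```

View pics/w2.png

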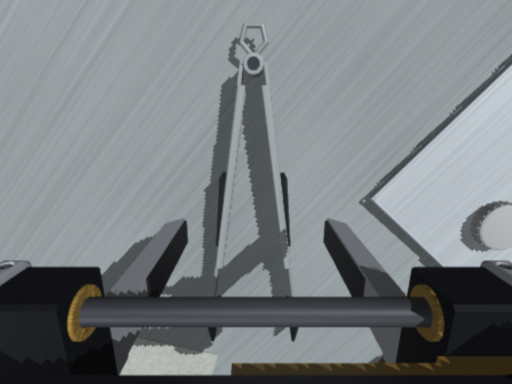

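The wrist view at 60 mm shows the tongs centred between the fingers. The grips run from row 172 to 246 at columns 222 and 286, the hinge is at (253,64), and the tips are at (212,335) and (293,335). A quick check, then down.

```bash
python3 - <<'E'
from h import *
np.set_printoptions(precision=4,suppress=True)
o=robot.get_obs()
W=lambda u,v,z=.024:onz("wrist",u,v,z,o)
h=W(253.5,64);m=W(252.5,337);u=(m-h)[:2];print(h,m,np.linalg.norm(u),np.degrees(np.arctan2(u[1],u[0])))
print("grip ctr",(W(220,173)+W(285,173)+W(219,246)+W(290,246))/4, "h+115",h[:2]+.115*u/np.linalg.norm(u))
print(W(217,209),W(291,209),np.linalg.norm(W(217,209)-W(291,209)))
E
```

```text
[ 0.3839 -0.2299  0.024 ] [ 0.5368 -0.4081  0.024 ] 0.23479917841002546 -49.3638785243788
grip ctr [ 0.4559 -0.3131  0.024 ] h+115 [ 0.4588 -0.3172]
[ 0.4325 -0.3313  0.024 ] [ 0.4778 -0.292   0.024 ] 0.06000280892332202
```

```bash
python3 -m inch '0 0.2 1 0 0; 0 0.2 2 0 0; 0 0.2 3 0 0; 0 0.2 4 0 0; 0 0.2 4.8 0 0; 0 0.2 5.3 0 0; 0 0.2 5.6 0 0; 0 0.2 5.65 0 0; 0 0.2 5.65 0 0'
```

```text
time: 4.25
tool_pos: [0.4587, -0.3153, 0.0042]
ee_rot: [3.141, 0.002, 0.715]
wrist_force: [0.8, 0.6, 0.8]
width: 0.0937
```

```bash
python3 -m inch '0 0 0.1 0 0.1; 0 0 0.1 0 0.2; 0 0 0.1 0 0.3; 0 0 0.1 0 0.36; 0 0 0.1 0 0.4; 0 0 0.1 0 0.43; 0 0 0.1 0 0.43; 0 0 0.1 0 0.43; 0 0 0.1 0 0.43; 0 0 0.1 0 0.43'
python3 - <<'E'
from h import *
im,d=robot.snapshot("wrist"); cv2.imwrite("pics/w3.png",im)
E
```

```text
time: 5.08
tool_pos: [0.4588, -0.3157, 0.0034]
ee_rot: [3.14, 0.002, 0.715]
wrist_force: [-0.6, -1.5, 1.4]
width: 0.054
```

View pics/w3.png

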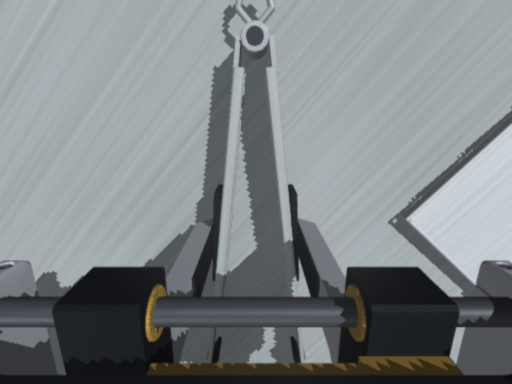

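The fingers hold both grips (grips at columns 218 and 294, rows 185–280) and the tongs are centred. The width is 54 mm, so the squeeze is about right. Next, a gentle lift.

```bash
python3 -m inch '0 0 -0.2 0 0.44; 0 0 -0.7 0 0.44; 0 0 -1.5 0 0.44; 0 0 -2.5 0 0.44; 0 0 -3.5 0 0.44; 0 0 -4.5 0 0.44; 0 0 -5.5 0 0.44; 0 0 -6.5 0 0.44; 0 0 -7.5 0 0.44; 0 0 -8.5 0 0.44; 0 0 -9.5 0 0.44; 0 0 -10 0 0.44; 0 0 -10 0 0.44; 0 0 -10 0 0.44'
python3 - <<'E'
from h import *
import pickle
for n in("wrist","scene"):
    o=robot.get_obs();im,d=robot.snapshot(n); cv2.imwrite(f"pics/{n}4.png",im);np.save(f"pics/{n}4.npy",d)
pickle.dump(o,open("pics/o4.pkl","wb"));print(o["tool_pos"],o["wrist_force"],o["width"])
im=cv2.imread("pics/scene4.png");cv2.imwrite("pics/s4c.png",cv2.resize(im[180:380,60:280],None,fx=3,fy=3,interpolation=cv2.INTER_CUBIC))
E
```

```text
time: 6.3
tool_pos: [0.4589, -0.3155, 0.1036]
ee_rot: [3.14, 0.002, 0.715]
wrist_force: [-0.0, -0.4, -1.2]
width: 0.0525
[ 0.45859614 -0.31524755  0.10295844] [-0.19313514  0.38151395 -1.25513917] 0.05282199482610681
```

View pics/wrist4.png

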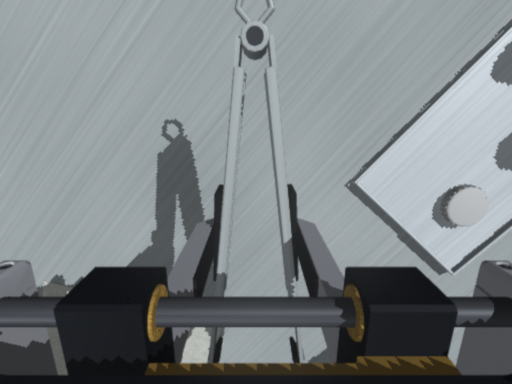

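View pics/s4c.png

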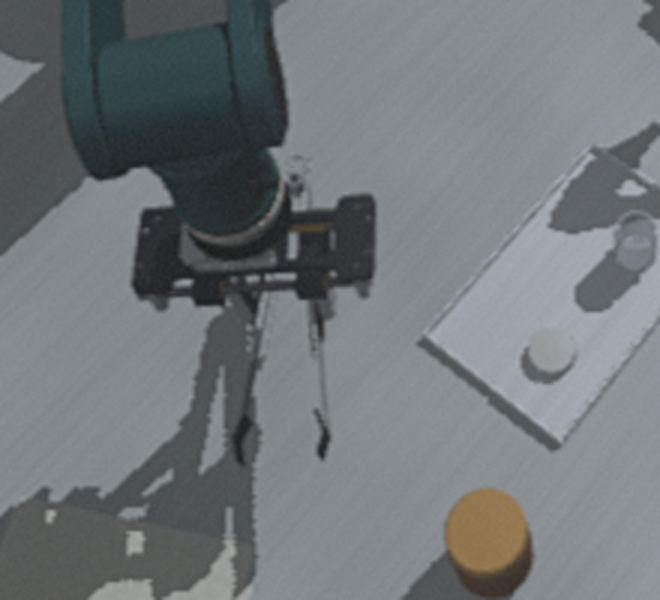

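The wrist picture is unchanged from before the lift (hinge still at (255,36)), so the tongs ride rigid and level. In the scene view the jaws are open and clear of the table. Next I'll work out the jaw offset in the tool frame and the approach.

```bash
python3 - <<'E'
from h import *
np.set_printoptions(precision=4,suppress=True)
i=robot.camera_info("wrist");K=np.array(i["K"]);M=np.array(i["mount"])
def tz(u,v,z):
    d=M[:3,:3]@np.linalg.solve(K,[u,v,1.]);c=M[:3,3];return c+d*(z-c[2])/d[2]
a=cv2.imread("pics/wrist4.png");cv2.imwrite("pics/w4c.png",cv2.resize(a[320:384,190:320],None,fx=6,fy=6,interpolation=cv2.INTER_CUBIC))
h=tz(255,36,-.0206);print("hinge tool",h)
for p in [(220,185),(294,185),(215,279),(299,279),(218,338),(294,338)]: print(p,tz(*p,-.0206))
o=robot.get_obs()
yaw=1.484;d=np.array([np.cos(yaw-np.pi/2),np.sin(yaw-np.pi/2)])
jar=np.array([.633,-.063])
for s in (.18,.11): print(rel((*(jar-s*d),.115),yaw),rel((*(jar-s*d),.0225),yaw))
print("honeyjar",onz("top",361,155,.094))
E
```

```text
hinge tool [ 0.0006 -0.116  -0.0206]
(220, 185) [-0.0198 -0.038  -0.0206]
(294, 185) [ 0.0232 -0.0381 -0.0206]
(215, 279) [-0.0251  0.0243 -0.0206]
(299, 279) [ 0.0288  0.0242 -0.0206]
(218, 338) [-0.0248  0.0704 -0.0206]
(294, 338) [ 0.0273  0.0703 -0.0206]
[ 17.182 -20.536  -1.279  -0.769] [ 17.206 -20.536   7.971  -0.769]
[ 22.052 -15.507  -1.291  -0.769] [ 22.076 -15.507   7.959  -0.769]
honeyjar [ 0.6966 -0.345   0.094 ]
```

View pics/w4c.png

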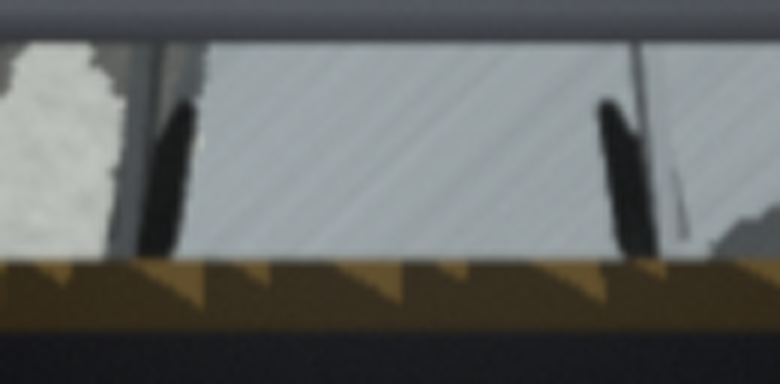

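```bash
python3 -m inch '0.3 -0.4 -0.5 -0.02 0.44; 1 -1.2 -1 -0.06 0.44; 2.2 -2.6 -1.3 -0.12 0.44; 3.6 -4.3 -1.3 -0.18 0.44; 5 -6 -1.3 -0.24 0.44; 6.4 -7.7 -1.3 -0.3 0.44; 7.8 -9.4 -1.3 -0.36 0.44; 9.2 -11.1 -1.3 -0.42 0.44; 10.6 -12.7 -1.3 -0.48 0.44; 12 -14.3 -1.3 -0.54 0.44; 13.3 -15.9 -1.3 -0.6 0.44; 14.5 -17.4 -1.3 -0.66 0.44; 15.6 -18.7 -1.3 -0.71 0.44; 16.5 -19.7 -1.3 -0.75 0.44; 17 -20.3 -1.3 -0.769 0.44; 17.2 -20.5 -1.3 -0.769 0.44; 17.2 -20.5 -1.3 -0.769 0.44; 17.2 -20.5 -1.3 -0.769 0.44'
python3 - <<'E'
from h import *
import pickle
for n in("wrist","scene","top"):
    o=robot.get_obs();im,d=robot.snapshot(n); cv2.imwrite(f"pics/{n}5.png",im)
    if n=="wrist": pickle.dump(o,open("pics/o5.pkl","wb"))
print(o["tool_pos"],o["wrist_force"],o["width"],o["ee_rot"])
a=cv2.imread("pics/wrist5.png")
im=cv2.imread("pics/scene5.png");cv2.imwrite("pics/s5c.png",cv2.resize(im[160:330,140:340],None,fx=3.5,fy=3.5,interpolation=cv2.INTER_CUBIC))
im=cv2.imread("pics/top5.png");cv2.imwrite("pics/t5c.png",cv2.resize(im[130:260,230:370],None,fx=4.5,fy=4.5,interpolation=cv2.INTER_CUBIC))
E
```

```text
time: 7.9
tool_pos: [0.454, -0.0478, 0.1153]
ee_rot: [-3.14, 0.002, 1.484]
wrist_force: [1.0, 0.1, -0.8]
width: 0.0528
[ 0.45404965 -0.04813661  0.11519684] [ 0.31868112  0.37128475 -0.87211002] 0.05295309466329137 [-3.13971352e+00  2.05091819e-03  1.48268649e+00]
```

View pics/wrist5.png

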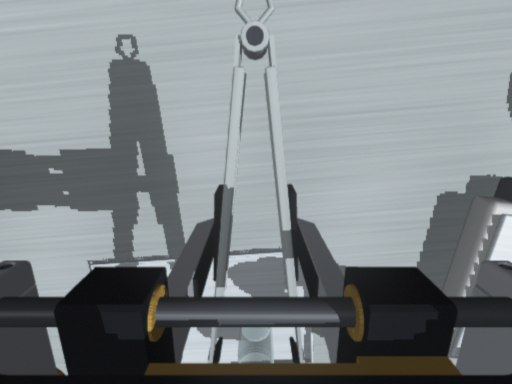

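View pics/s5c.png

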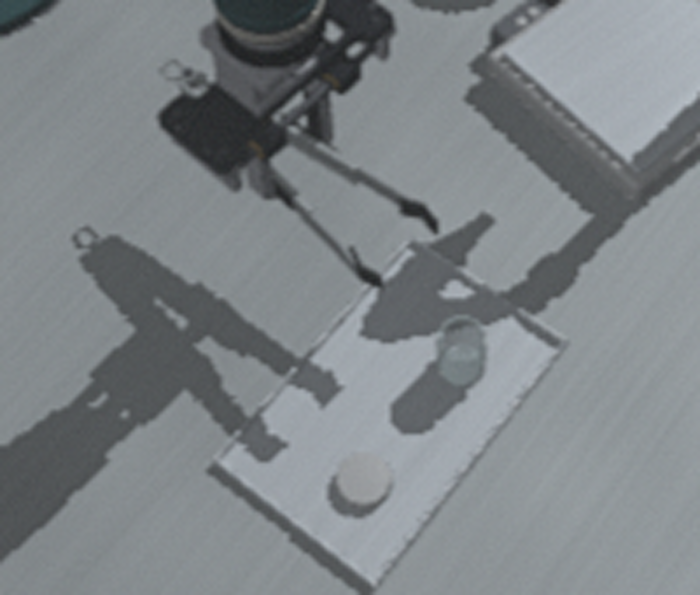

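View pics/t5c.png

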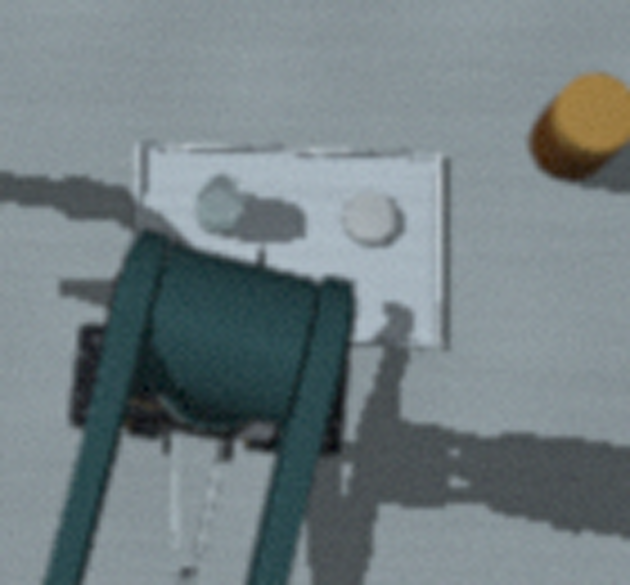

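The wrist view shows the jar in the slot below the bar at about column 256, between the jaws at about 220 and 293. The scene view shows the tongs level and short of the jar. I'll check the lateral alignment.

```bash
python3 - <<'E'
import cv2
a=cv2.imread("pics/wrist5.png");cv2.imwrite("pics/w5c.png",cv2.resize(a[320:384,190:320],None,fx=6,fy=6,interpolation=cv2.INTER_CUBIC))
from h import *
import pickle
o=pickle.load(open("pics/o5.pkl","rb"))
for p in ([.633,-.063,.003],[.633,-.063,.059]): print(proj("wrist",p,o))
E
```

```text
[255.36202521 327.54653625]
[255.21605565 366.7415964 ]
```

View pics/w5c.png

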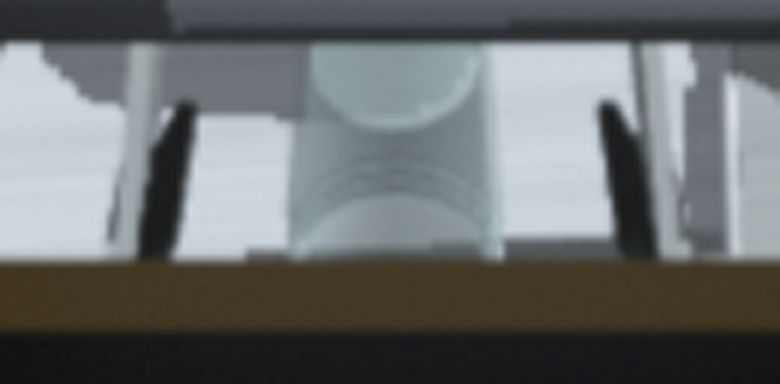

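```bash
python3 -m inch '0 0 0.6 0 0.44; 0 0 1.6 0 0.44; 0 0 2.8 0 0.44; 0 0 4 0 0.44; 0 0 5.2 0 0.44; 0 0 6.4 0 0.44; 0 0 7.5 0 0.44; 0 0 8.4 0 0.44; 0 0 9 0 0.44; 0 0 9.25 0 0.44; 0 0 9.25 0 0.44; 0 0 9.25 0 0.44'
python3 - <<'E'
from h import *
yaw=1.484;d=np.array([np.cos(yaw-np.pi/2),np.sin(yaw-np.pi/2)])
jar=np.array([.633,-.063]);print(robot.get_obs()["wrist_force"],rel((*(jar-.109*d),.0225),yaw))
for n in("wrist","scene"):
    o=robot.get_obs();im,dd=robot.snapshot(n); cv2.imwrite(f"pics/{n}6.png",im)
a=cv2.imread("pics/wrist6.png");A=cv2.resize(a[320:384,190:320],None,fx=5,fy=5,interpolation=cv2.INTER_CUBIC)
im=cv2.imread("pics/scene6.png");B=cv2.resize(im[200:270,170:300],None,fx=5,fy=5,interpolation=cv2.INTER_CUBIC)
cv2.imwrite("pics/c6.png",np.vstack([A,B])[:600])
E
```

```text
time: 9.05
tool_pos: [0.4542, -0.0484, 0.023]
ee_rot: [-3.14, 0.002, 1.483]
wrist_force: [0.4, 0.7, 0.1]
width: 0.0529
[0.38667406 0.74707001 0.09455629] [ 1.090e-01  7.038e+00  3.700e-02 -1.000e-03]
```

View pics/c6.png

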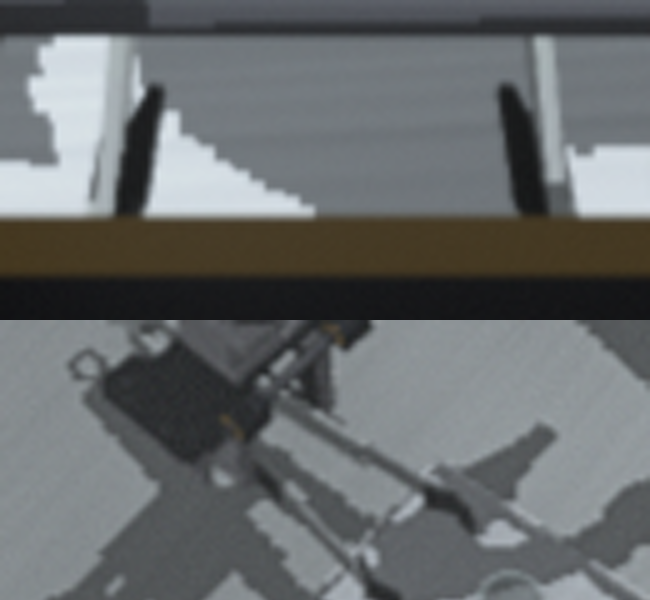

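The jaws stand over the tray rim with the jar ahead, centred between them. Advancing slowly.

```bash
python3 -m inch '0 0.3 0 0 0.44; 0.1 0.8 0 0 0.44; 0.1 1.4 0 0 0.44; 0.1 2 0 0 0.44; 0.1 2.6 0 0 0.44; 0.1 3.2 0 0 0.44; 0.1 3.8 0 0 0.44; 0.1 4.4 0 0 0.44; 0.1 5 0 0 0.44; 0.1 5.6 0 0 0.44; 0.1 6.2 0 0 0.44; 0.1 6.7 0 0 0.44; 0.1 7 0 0 0.44; 0.1 7 0 0 0.44; 0.1 7 0 0 0.44'
python3 - <<'E'
from h import *
yaw=1.484;d=np.array([np.cos(yaw-np.pi/2),np.sin(yaw-np.pi/2)])
jar=np.array([.633,-.063]);print(robot.get_obs()["wrist_force"],rel((*(jar-.109*d),.0225),yaw))
for n in("wrist","scene","top"):
    o=robot.get_obs();im,dd=robot.snapshot(n); cv2.imwrite(f"pics/{n}7.png",im)
a=cv2.imread("pics/wrist7.png");A=cv2.resize(a[320:370,190:320],None,fx=5,fy=5,interpolation=cv2.INTER_CUBIC)
im=cv2.imread("pics/scene7.png");B=cv2.resize(im[215:285,190:320],None,fx=5,fy=5,interpolation=cv2.INTER_CUBIC)
cv2.imwrite("pics/c7.png",np.vstack([A,B])[:600])
im=cv2.imread("pics/top7.png");cv2.imwrite("pics/t7c.png",cv2.resize(im[130:260,230:370],None,fx=4.5,fy=4.5,interpolation=cv2.INTER_CUBIC))
E
```

```text
time: 10.4
tool_pos: [0.5243, -0.0536, 0.0233]
ee_rot: [-3.141, 0.002, 1.483]
wrist_force: [-0.6, -0.4, -1.0]
width: 0.0526
[-0.59819346 -0.44764145 -1.01581264] [ 0.01   0.011  0.081 -0.001]
```

View pics/c7.png

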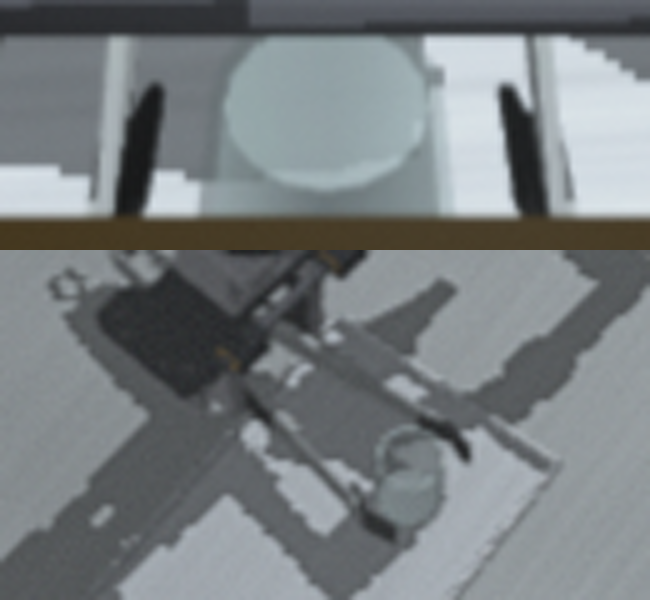

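View pics/t7c.png

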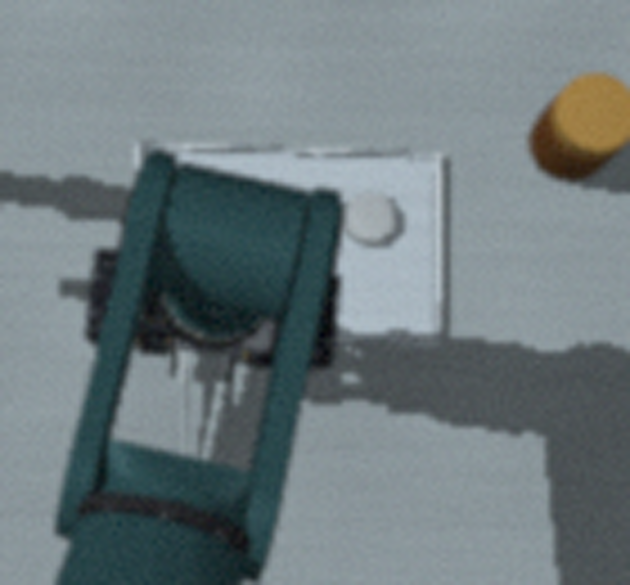

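```bash
python3 - <<'E'
from h import *
o=robot.get_obs();yaw=o["ee_rot"][2];d=np.array([np.sin(yaw),-np.cos(yaw)])
for r in (.016,.018,.02):
    print(r,[proj("wrist",np.r_[np.array([.633,-.063])+r*d,z],o).round(1) for z in (.003,.006)])
# jar silhouettes in scene: rim / base
for z in (.003,.059): print("scene",proj("scene",[.633,-.063,z]))
c=np.array(o["tool_pos"][:2])+.109*d;print(c,[proj("scene",[*(c+s*.025*np.array([np.cos(yaw),np.sin(yaw)])+e*d),.042]).round(1) for s in (-1,1) for e in (-.018,0,.018)])
E
```

```text
0.016 [array([254.9, 353.1]), array([254.9, 355.9])]
0.018 [array([254.9, 354.9]), array([254.9, 357.8])]
0.02 [array([254.9, 356.7]), array([254.9, 359.6])]
scene [271.54668105 265.22652245]
scene [271.89100427 256.58107652]
[ 0.63260167 -0.06321389] [array([260.6, 261.5]), array([265.5, 265.6]), array([270.5, 269.7]), array([272.7, 249.1]), array([277.6, 253.1]), array([282.6, 257.1])]
```

The jar lies between the jaws: its base edge is at row 357.6 against 357.8 predicted, and it is about 1 mm off laterally. Closing gradually.

```bash
python3 -m inch '0 0 0 0 0.46; 0 0 0 0 0.48; 0 0 0 0 0.5; 0 0 0 0 0.52; 0 0 0 0 0.54; 0 0 0 0 0.56; 0 0 0 0 0.58; 0 0 0 0 0.6; 0 0 0 0 0.65; 0 0 0 0 0.75; 0 0 0 0 1; 0 0 0 0 1; 0 0 0 0 1; 0 0 0 0 1'
python3 - <<'E'
from h import *
print(robot.get_obs()["wrist_force"])
for n in("wrist","scene"):
    o=robot.get_obs();im,dd=robot.snapshot(n); cv2.imwrite(f"pics/{n}8.png",im)
a=cv2.imread("pics/wrist8.png");A=cv2.resize(a[320:370,190:320],None,fx=5,fy=5,interpolation=cv2.INTER_CUBIC)
im=cv2.imread("pics/scene8.png");B=cv2.resize(im[215:285,190:320],None,fx=5,fy=5,interpolation=cv2.INTER_CUBIC)
cv2.imwrite("pics/c8.png",np.vstack([A,B])[:600])
E
```

```text
time: 11.72
tool_pos: [0.524, -0.0536, 0.0233]
ee_rot: [-3.141, 0.002, 1.482]
wrist_force: [-0.3, 0.5, -0.8]
width: 0.0387
[-0.30330923  0.48538788 -0.80889052]
```

View pics/c8.png

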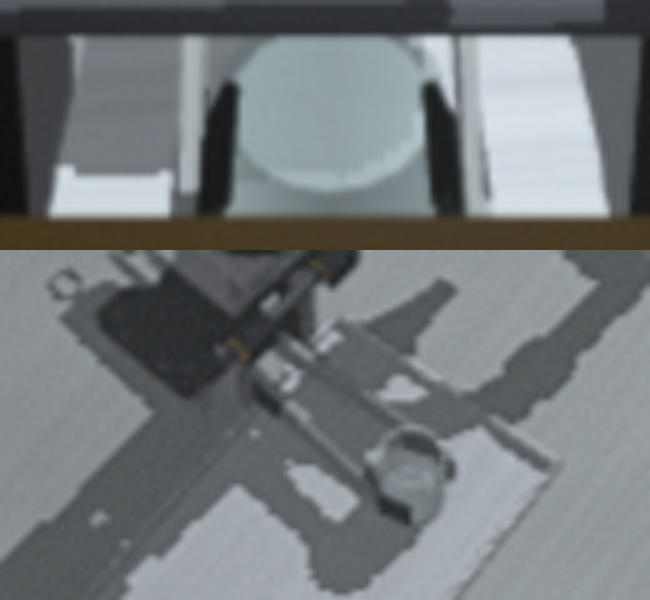

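View pics/wrist8.png

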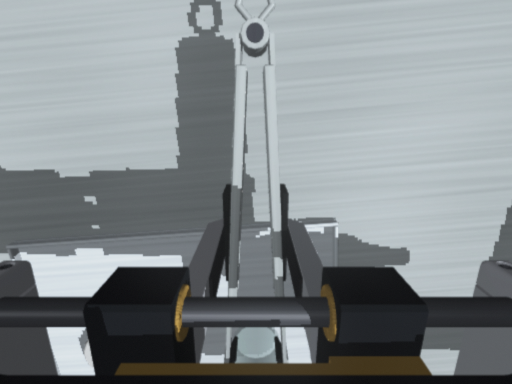

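The jaws are closed round the jar in the V's, with 38.7 mm over the grips against 39 expected. Only the jaws touch the glass. Lifting gently.

```bash
python3 -m inch '0 0 -0.1 0 1; 0 0 -0.3 0 1; 0 0 -0.7 0 1; 0 0 -1.3 0 1; 0 0 -2 0 1; 0 0 -3 0 1; 0 0 -4 0 1; 0 0 -5 0 1; 0 0 -6 0 1; 0 0 -7 0 1; 0 0 -8 0 1; 0 0 -9 0 1; 0 0 -10 0 1; 0 0 -11 0 1; 0 0 -11.7 0 1; 0 0 -12 0 1; 0 0 -12 0 1; 0 0 -12 0 1'
python3 - <<'E'
from h import *
print(robot.get_obs()["wrist_force"])
for n in("wrist","scene"):
    o=robot.get_obs();im,dd=robot.snapshot(n); cv2.imwrite(f"pics/{n}9.png",im)
a=cv2.imread("pics/wrist9.png");A=cv2.resize(a[320:370,190:320],None,fx=5,fy=5,interpolation=cv2.INTER_CUBIC)
im=cv2.imread("pics/scene9.png");B=cv2.resize(im[185:255,190:320],None,fx=5,fy=5,interpolation=cv2.INTER_CUBIC)
cv2.imwrite("pics/c9.png",np.vstack([A,B])[:600])
print(rel((.64,.055,.27),1.66))
E
```

```text
time: 13.32
tool_pos: [0.524, -0.0533, 0.1431]
ee_rot: [-3.14, 0.002, 1.482]
wrist_force: [-0.2, 0.5, -2.1]
width: 0.0383
[-0.17775323  0.45746011 -2.06638298]
[ 11.786  10.608 -12.8    -0.177]
```

View pics/c9.png

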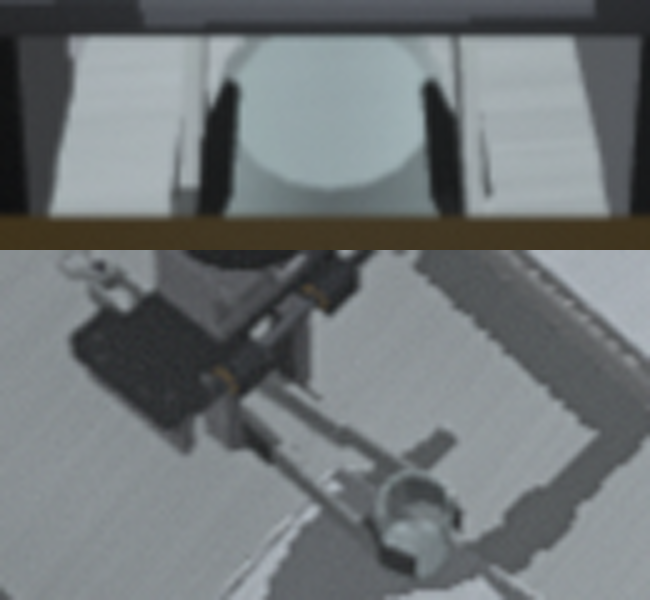

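View pics/scene9.png

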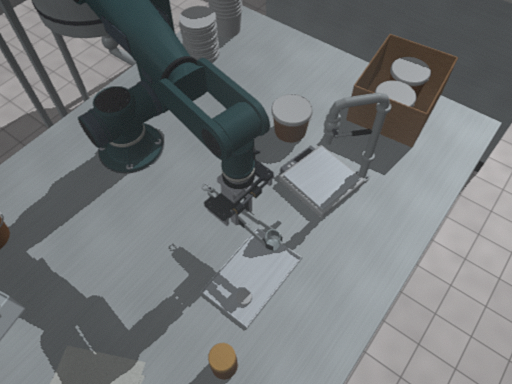

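The jar is off the tray and unchanged in the jaws (floor edge still at row 357.6). The scene view shows it held upright at about (272,240), with the cap still on the tray. Now to a side viewpoint so the wrist camera can measure the nozzle.

```bash
python3 -m inch '0.1 0.1 -0.5 0 1; 0.4 0.4 -1.2 0 1; 0.9 0.9 -2 -0.01 1; 1.6 1.5 -3 -0.02 1; 2.4 2.2 -4 -0.03 1; 3.3 3 -5 -0.05 1; 4.2 3.8 -6 -0.06 1; 5.1 4.6 -7 -0.08 1; 6 5.4 -8 -0.09 1; 6.9 6.2 -9 -0.11 1; 7.8 7 -10 -0.12 1; 8.7 7.8 -11 -0.14 1; 9.6 8.6 -11.8 -0.15 1; 10.4 9.3 -12.3 -0.16 1; 11 9.9 -12.6 -0.17 1; 11.5 10.3 -12.8 -0.177 1; 11.8 10.6 -12.8 -0.177 1; 11.8 10.6 -12.8 -0.177 1; 11.8 10.6 -12.8 -0.177 1'
python3 - <<'E'
from h import *
import pickle
o=robot.get_obs();im,dd=robot.snapshot("wrist"); cv2.imwrite("pics/wrist10.png",im);np.save("pics/wrist10.npy",dd)
pickle.dump(o,open("pics/o10.pkl","wb"));print(o["wrist_force"])
E
```

```text
time: 15.0
tool_pos: [0.6399, 0.0552, 0.2696]
ee_rot: [-3.138, 0.002, 1.66]
wrist_force: [-0.6, -0.5, -1.9]
width: 0.0384
[-0.58869118 -0.46998867 -1.90317666]
```

View pics/wrist10.png

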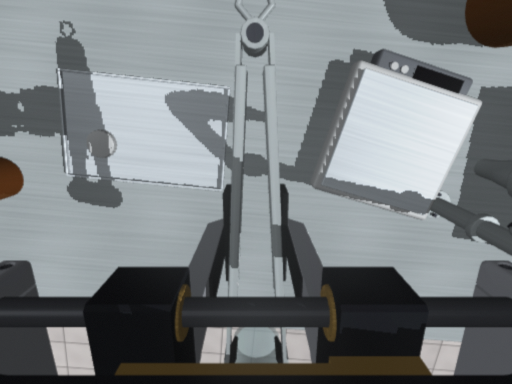

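```bash
python3 - <<'E'
from h import *
import pickle
np.set_printoptions(precision=4,suppress=True)
o=pickle.load(open("pics/o10.pkl","rb"))
a=cv2.imread("pics/wrist10.png");cv2.imwrite("pics/w10c.png",cv2.resize(a[40:260,300:512],None,fx=3.5,fy=3.5,interpolation=cv2.INTER_CUBIC)[:600])
cv2.imwrite("pics/w10d.png",cv2.resize(a[130:230,412:512],None,fx=6,fy=6,interpolation=cv2.INTER_CUBIC))
print(proj("wrist",[.594,.25,.2],o))
E
```

```text
[475.677 169.854]
```

View pics/w10d.png

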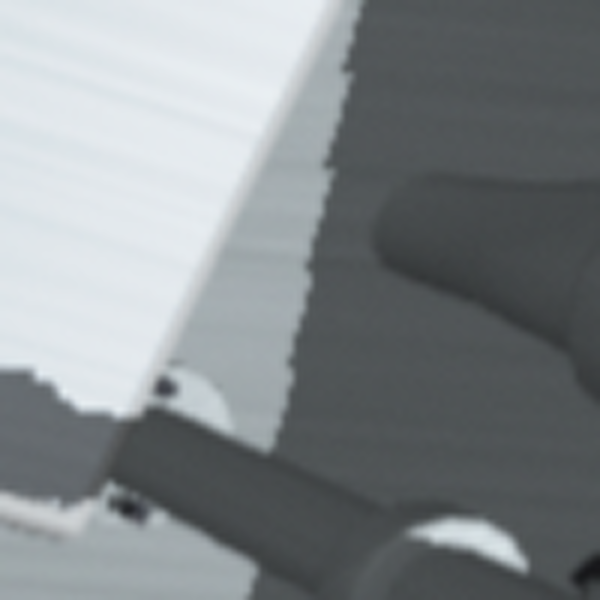

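View pics/w10c.png

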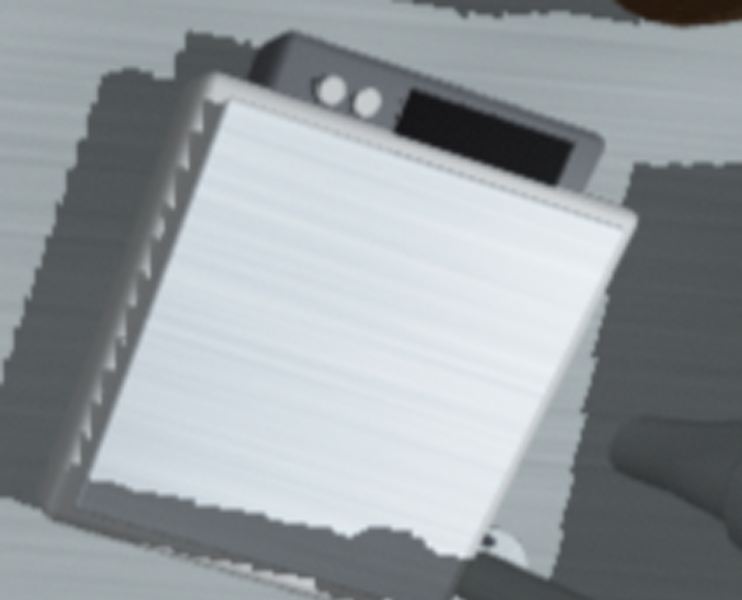

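The nozzle end shows at the right edge, with its rim centred at about (480,167). The scale's top corners are at about (361,62), (481,101) and (315,186).

```bash
python3 - <<'E'
from h import *
import pickle
np.set_printoptions(precision=4,suppress=True)
o=pickle.load(open("pics/o10.pkl","rb"))
W=lambda u,v,z:onz("wrist",u,v,z,o)
n=W(412+408/6,130+224/6,.2);print("nozzle wrist",n)
q=(265+256/4,80+252/4);print("nozzle scene",onz("scene",*q,.2))
print("tri",tri([ray("scene",*q),ray("wrist",480,167.3,o)]))
c=lambda u,v:W(300+u/3.5,40+v/3.5,.041)
A,B,C=c(208,76),c(637,214),c(47,512)
print(A,B,C,"scale ctr",(B+C)/2,"sides",np.linalg.norm(A-B),np.linalg.norm(A-C),"yaw",np.degrees(np.arctan2(*(C-A)[1::-1])))
im,_=robot.snapshot("scene");cv2.imwrite("pics/scene10.png",im);cv2.imwrite("pics/s10c.png",cv2.resize(im[95:175,290:390],None,fx=7,fy=7,interpolation=cv2.INTER_CUBIC))
E
```

```text
nozzle wrist [0.5914 0.2532 0.2   ]
nozzle scene [0.5936 0.2561 0.2   ]
tri [0.592  0.259  0.1946]
[0.4849 0.1807 0.041 ] [0.5194 0.3581 0.041 ] [0.6603 0.1443 0.041 ] scale ctr [0.5898 0.2512 0.041 ] sides 0.1807817541253945 0.17909630070725685 yaw -11.709525008125585
```

View pics/s10c.png

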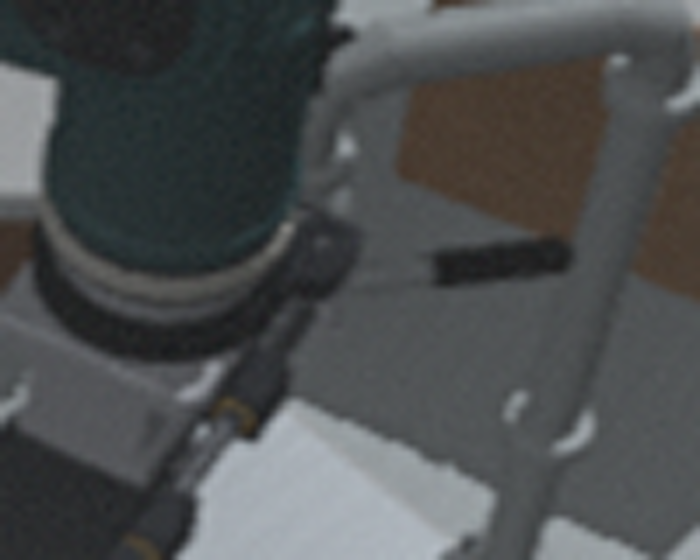

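```bash
python3 - <<'E'
import cv2,numpy as np
im=cv2.imread("pics/scene9.png");c=cv2.resize(im[105:160,305:360],None,fx=10,fy=10,interpolation=cv2.INTER_CUBIC)
c=cv2.convertScaleAbs(c,alpha=2,beta=-60);cv2.imwrite("pics/s9n.png",c)
E
```

```text
(no output)
```

View pics/s9n.png

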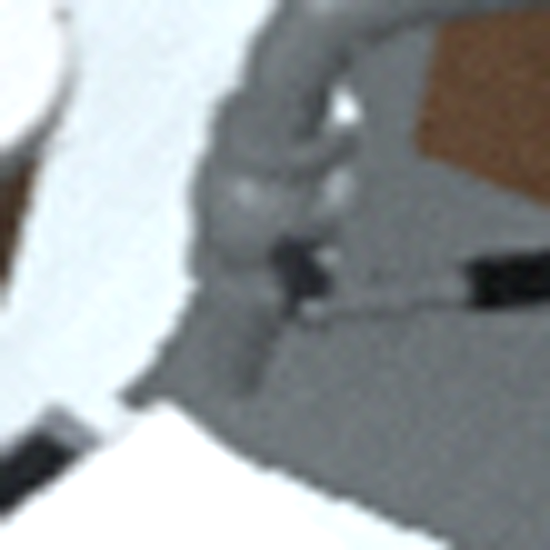

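```bash
python3 - <<'E'
from h import *
import pickle
np.set_printoptions(precision=4,suppress=True)
o=pickle.load(open("pics/o10.pkl","rb"))
im=cv2.imread("pics/scene9.png").astype(int)
print(im[134:148,322:338].sum(2)//3)
for q in [(328.3,141.5),(328.8,142),(329,142.5)]:
    print(onz("scene",*q,.2),tri([ray("scene",*q),ray("wrist",480,167.3,o)]))
for p in [(.5914,.2532,.2),(.594,.25,.2),(.59,.251,.2)]: print(p,proj("scene",p),proj("wrist",p,o))
E
```

```text
[[157 137  99  85  86  85  89  87  87  91  88  70  53  57  58  66]
 [157 127  87  81  83  86  83  85  82  81  81  68  61  85  93  85]
 [137 102  85  83  84  82  83  82  77  75  76  65  65  82  89  83]
 [127  89  86  87  84  82  81  82  76  72  73  76  78  73  77  73]
 [103  86  87  86  82  82  81  78  76  72  71  83  87  83  84  80]
 [ 84  86  88  85  82  84  83  77  72  73  82  88  89  88  87  86]
 [ 83  89  87  87  83  82  80  78  76  74  82  90  85  85  87  89]
 [ 87  88  89  84  82  84  78  76  72  79  88  90  87  86  86  87]
 [ 87  87  87  87  83  82  78  74  72  81  89  85  90  88  86  87]
 [ 86  88  89  88  83  83  81  74  73  83  87  88  88  88  86  88]
 [ 87  86  88  85  86  85  81  79  81  88  86  86  91  92  90  85]
 [114  88  86  87  89  88  90  87  88  89  89  90  89  89  86  87]
 [157 126  97  88  87  89  93  87  88  85  89  90  88  88  86  86]
 [172 161 132 103  88  87  89  89  90  89  90  89  88  88  89  87]]
[0.5892 0.2596 0.2   ] [0.591  0.2536 0.2035]
[0.5912 0.2588 0.2   ] [0.5915 0.2567 0.1992]
[0.5926 0.2576 0.2   ] [0.5918 0.2583 0.1964]
(0.5914, 0.2532, 0.2) [327.7668 143.28  ] [480.0428 167.3219]
(0.594, 0.25, 0.2) [327.948  144.4254] [475.6769 169.8541]
(0.59, 0.251, 0.2) [326.9148 143.5374] [478.1042 165.566 ]
```

```bash
python3 -m inch '0.3 0 0 0 1; 1 0 0 0 1; 2 0 0 0 1; 3 0 0 0 1; 3.7 0 0 0 1; 4 0 0 0 1; 4 0 0 0 1; 4 0 0 0 1; 4 0 0 0 1'
python3 - <<'E'
from h import *
import pickle
o=robot.get_obs();im,dd=robot.snapshot("wrist"); cv2.imwrite("pics/wrist11.png",im);np.save("pics/wrist11.npy",dd)
pickle.dump(o,open("pics/o11.pkl","wb"));print(o["tool_pos"],abs(o["qvel"]).max())
cv2.imwrite("pics/w11d.png",cv2.resize(im[130:230,392:512],None,fx=6,fy=6,interpolation=cv2.INTER_CUBIC))
print(np.round(dd[160:180:4,440:480:4],3))
E
```

```text
time: 15.85
tool_pos: [0.6361, 0.0946, 0.2697]
ee_rot: [-3.138, 0.002, 1.659]
wrist_force: [-0.4, 0.6, -2.2]
width: 0.0384
[0.63612274 0.09457705 0.26965037] 0.006134629422088189
[[0.243 0.242 0.238 0.233 0.228 0.223 0.219 0.202 0.198 0.195]
 [0.24  0.235 0.229 0.224 0.22  0.215 0.201 0.199 0.196 0.195]
 [0.237 0.232 0.225 0.219 0.215 0.203 0.199 0.197 0.196 0.   ]
 [0.236 0.229 0.223 0.218 0.205 0.202 0.199 0.196 0.198 0.197]
 [0.239 0.231 0.223 0.218 0.203 0.2   0.197 0.197 0.197 0.189]]
```

View pics/w11d.png

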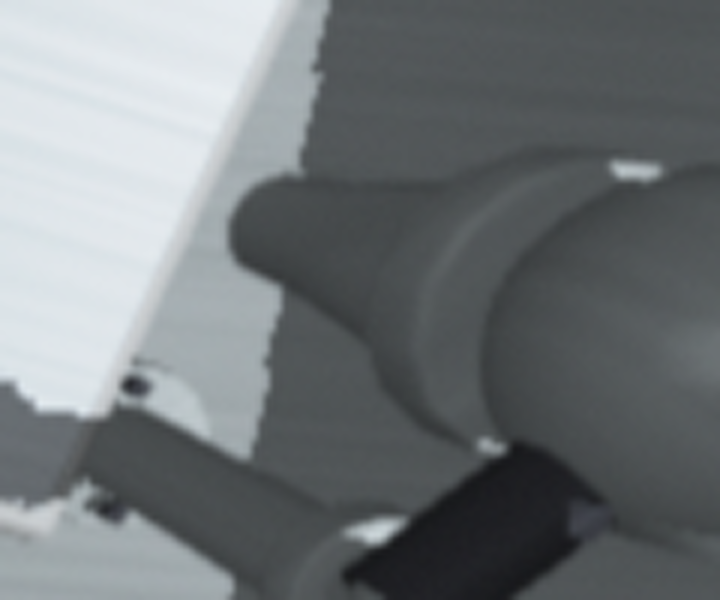

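```bash
python3 - <<'E'
from h import *
import pickle
np.set_printoptions(precision=4,suppress=True)
o=pickle.load(open("pics/o11.pkl","rb"));o0=pickle.load(open("pics/o10.pkl","rb"))
q=(392+273.5/6,130+225/6);n=onz("wrist",*q,.2,o);print(n)
print(tri([ray("wrist",*q,o),ray("wrist",480,167.3,o0)]),tri([ray("wrist",*q,o),ray("wrist",480,167.3,o0),ray("scene",328,142)]))
K,T=cam("wrist",o)
p=T@np.r_[np.linalg.inv(K)@[434,167,1]*np.load("pics/wrist11.npy")[167,434],1];print("depth pt",p)
d=np.load("pics/wrist11.npy");print(d[167,428:440])
E
```

```text
[0.5913 0.2548 0.2   ]
[0.5927 0.262  0.1892] [0.591  0.2529 0.203 ]
depth pt [0.5902 0.2468 0.2073 1.    ]
[0.4557 0.4552 0.2523 0.2498 0.2484 0.2478 0.245  0.2451 0.2431 0.2427
 0.2396 0.2386]
```

The second wrist view puts the nozzle rim centre at about (437.6,167.5), which gives (0.591, 0.255). The first wrist view gave (0.591, 0.253) and the scene view about (0.590, 0.258). I'll use (0.591, 0.255), back off toward the robot and come in from the near side, low.

```bash
python3 - <<'E'
from h import *
print(rel((.42,.12,.2),1.7))
E
```

```text
[  4.461 -21.285   7.03   -0.041]
```

```bash
python3 -m inch '0 -0.3 0 0 1; 0 -1 0 0 1; 0 -2 0 0 1; 0 -3.3 0.2 0 1; 0 -4.6 0.5 0 1; 0 -6 1 0 1; 0.2 -7.4 1.5 0 1; 0.5 -8.8 2 -0.01 1; 0.9 -10.2 2.5 -0.01 1; 1.3 -11.6 3 -0.02 1; 1.7 -13 3.5 -0.02 1; 2.1 -14.4 4 -0.03 1; 2.5 -15.8 4.6 -0.03 1; 3 -17.2 5.2 -0.04 1; 3.5 -18.6 5.8 -0.04 1; 4 -19.8 6.4 -0.04 1; 4.3 -20.7 6.8 -0.04 1; 4.5 -21.2 7 -0.04 1; 4.5 -21.3 7 -0.04 1; 4.5 -21.3 7 -0.04 1'
python3 - <<'E'
from h import *
print(rel((.4045,.222,.125),1.745))
E
```

```text
time: 17.57
tool_pos: [0.4199, 0.1203, 0.2007]
ee_rot: [-3.139, 0.002, 1.699]
wrist_force: [0.1, 0.7, -2.0]
width: 0.0385
[10.301 -0.213  7.551 -0.046]
```

```bash
python3 -m inch '0.2 0 0.5 0 1; 0.6 0 1.3 0 1; 1.2 0 2.3 -0.01 1; 2 0 3.5 -0.01 1; 3 0 4.7 -0.02 1; 4 0 5.8 -0.02 1; 5 0 6.7 -0.03 1; 6 0 7.3 -0.03 1; 7 -0.1 7.5 -0.04 1; 8 -0.1 7.5 -0.04 1; 9 -0.2 7.5 -0.046 1; 9.8 -0.2 7.5 -0.046 1; 10.2 -0.2 7.5 -0.046 1; 10.3 -0.2 7.55 -0.046 1; 10.3 -0.2 7.55 -0.046 1; 10.3 -0.2 7.55 -0.046 1'
python3 - <<'E'
from h import *
im,_=robot.snapshot("scene");cv2.imwrite("pics/scene12.png",im);cv2.imwrite("pics/s12c.png",cv2.resize(im[95:195,250:380],None,fx=6,fy=6,interpolation=cv2.INTER_CUBIC))
im,_=robot.snapshot("wrist");cv2.imwrite("pics/wrist12.png",im)
o=robot.get_obs();print(o["tool_pos"],o["ee_rot"],rel((.4833,.236,.125),1.745))
E
```

```text
time: 18.9
tool_pos: [0.4047, 0.2218, 0.1251]
ee_rot: [-3.139, 0.002, 1.744]
wrist_force: [0.7, 0.2, -1.4]
width: 0.0383
[0.40471661 0.22163853 0.12506995] [-3.13920494e+00  2.07326063e-03  1.74407881e+00] [ 6.000e-02  7.988e+00 -1.200e-02 -1.000e-03]
```

View pics/s12c.png

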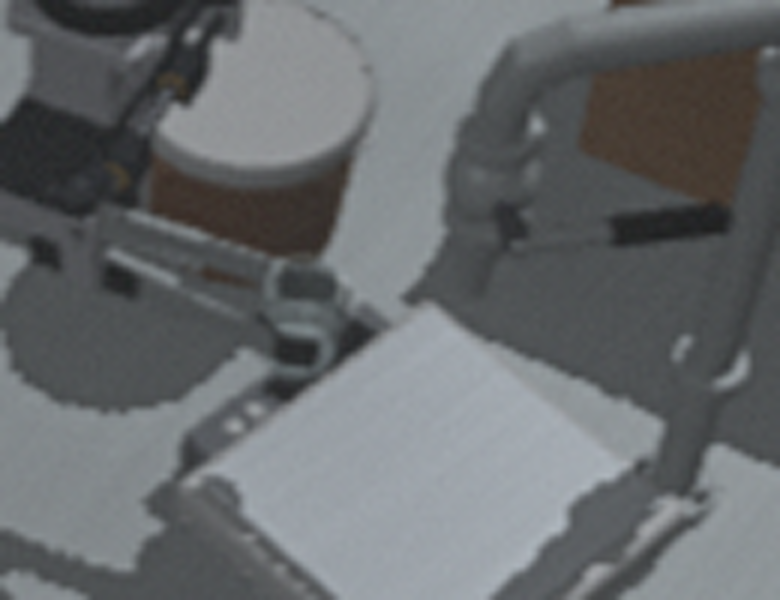

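View pics/wrist12.png

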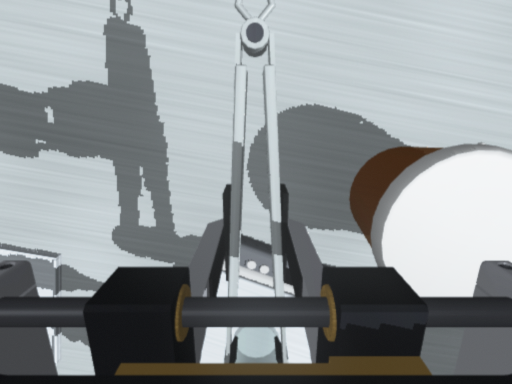

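The scene view shows the jar upright in the jaws with its rim centred near (301,142). The nozzle end is at about (328,142), and the tub is undisturbed. I'll check the predicted mouth against that.

```bash
python3 - <<'E'
from h import *
np.set_printoptions(precision=4,suppress=True)
im=cv2.imread("pics/scene12.png");c=cv2.resize(im[130:165,285:320],None,fx=14,fy=14,interpolation=cv2.INTER_CUBIC);cv2.imwrite("pics/s12j.png",cv2.convertScaleAbs(c,alpha=1.8,beta=-60))
o=robot.get_obs();y=o["ee_rot"][2];d=np.array([np.sin(y),-np.cos(y)])
m=np.r_[o["tool_pos"][:2]+.1094*d,o["tool_pos"][2]+.0357];print(m,proj("scene",m),proj("scene",m-[0,0,.056]))
th=np.linspace(0,2*np.pi,8,endpoint=False)
for r,dz in((.0185,0),(.02,-.056)):
    P=np.array([proj("scene",m+[r*np.cos(t),r*np.sin(t),dz]) for t in np.linspace(0,2*np.pi,60)]);print("ellipse",P.min(0),P.max(0), (P.min(0)-[285,130])*14,(P.max(0)-[285,130])*14)
E
```

```text
[0.5125 0.2405 0.1608] [300.6254 142.1721] [299.3003 154.2317]
ellipse [294.2395 137.3027] [307.0102 147.1196] [129.3536 102.2375] [308.1427 239.675 ]
ellipse [292.6389 149.0533] [305.9614 159.4968] [106.9446 266.7455] [293.4596 412.9554]
```

View pics/s12j.png

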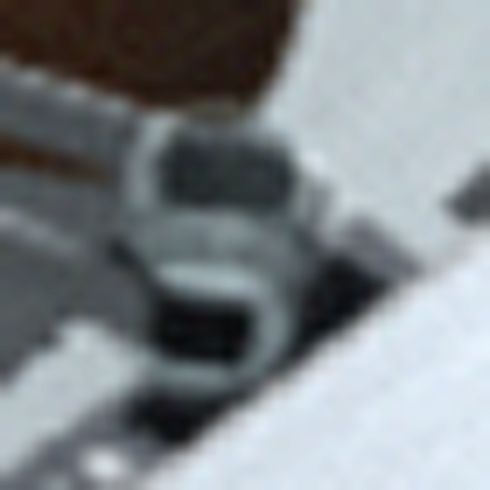

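The observed rim, x 130–310 and y 103–235 in the crop, matches the prediction (129–308, 102–240) to about half a pixel. Advancing 80 mm under the nozzle, then up 19 mm.

```bash
python3 -m inch '0 0.3 0 0 1; 0.1 0.9 0 0 1; 0.1 1.6 0 0 1; 0.1 2.3 0 0 1; 0.1 3 0 0 1; 0.1 3.7 0 0 1; 0.1 4.4 0 0 1; 0.1 5.1 0 0 1; 0.1 5.8 0 0 1; 0.1 6.5 0 0 1; 0.1 7.1 0 0 1; 0.1 7.6 0 0 1; 0.1 7.9 0 0 1; 0.1 8 0 0 1; 0.1 8 0 0 1; 0.1 8 0 0 1'
python3 - <<'E'
from h import *
for n in ("scene","top","wrist"):
    im,_=robot.snapshot(n);cv2.imwrite(f"pics/{n}13.png",im)
im=cv2.imread("pics/scene13.png");cv2.imwrite("pics/s13c.png",cv2.resize(im[100:170,290:360],None,fx=8,fy=8,interpolation=cv2.INTER_CUBIC))
im=cv2.imread("pics/top13.png");cv2.imwrite("pics/t13c.png",cv2.resize(im[110:240,110:240],None,fx=4.5,fy=4.5,interpolation=cv2.INTER_CUBIC))
E
```

```text
time: 20.33
tool_pos: [0.4831, 0.2364, 0.1249]
ee_rot: [-3.139, 0.002, 1.744]
wrist_force: [-0.0, -0.6, -2.0]
width: 0.0386
```

View pics/s13c.png

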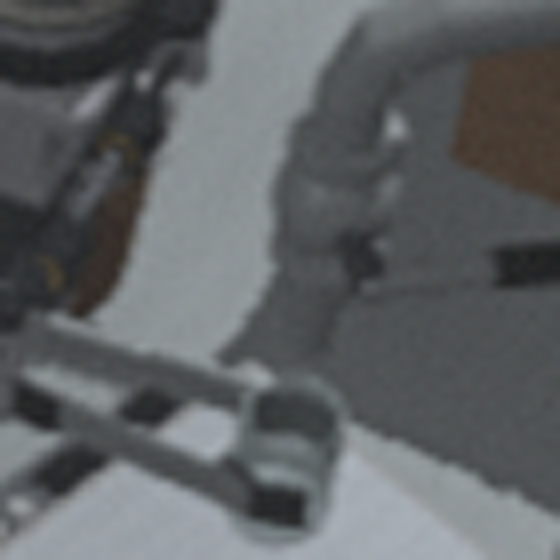

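View pics/t13c.png

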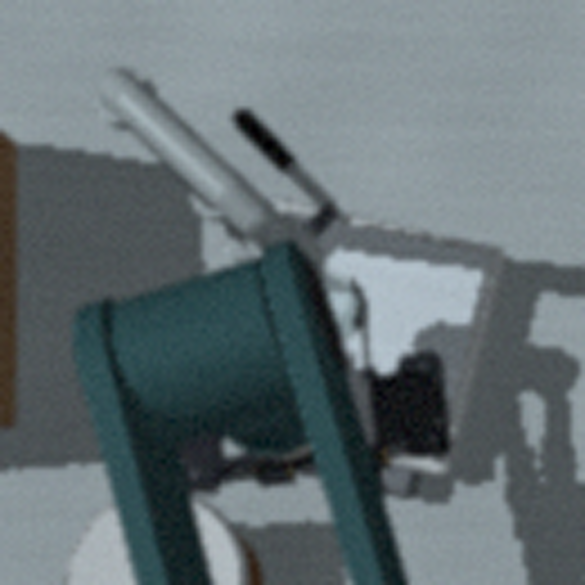

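```bash
python3 - <<'E'
from h import *
np.set_printoptions(precision=4,suppress=True)
o=robot.get_obs();y=o["ee_rot"][2];d=np.array([np.sin(y),-np.cos(y)])
m=np.r_[o["tool_pos"][:2]+.1094*d,o["tool_pos"][2]+.0357];print("mouth",m)
im=cv2.imread("pics/scene13.png");c=cv2.resize(im[130:165,310:345],None,fx=14,fy=14,interpolation=cv2.INTER_CUBIC);cv2.imwrite("pics/s13j.png",cv2.convertScaleAbs(c,alpha=1.8,beta=-60))
P=np.array([proj("scene",m+[.0185*np.cos(t),.0185*np.sin(t),0]) for t in np.linspace(0,2*np.pi,60)]);print((P.min(0)-[310,130])*14,(P.max(0)-[310,130])*14)
for n in [(.591,.2555,.2)]:
    P=np.array([proj("scene",np.array(n)+[.008*np.cos(t),.008*np.sin(t),0]) for t in np.linspace(0,2*np.pi,60)]);print("noz",(P.min(0)-[310,130])*14,(P.max(0)-[310,130])*14)
for z in (.4,.45,.5): print(onz("top",174,165.5,z))
E
```

```text
mouth [0.5909 0.2553 0.1606]
[137.3994 232.6059] [319.6314 374.3923]
noz [212.7712 146.9285] [293.6702 208.9596]
[0.5595 0.2223 0.4   ]
[0.5459 0.2094 0.45  ]
[0.5322 0.1965 0.5   ]
```

View pics/s13j.png

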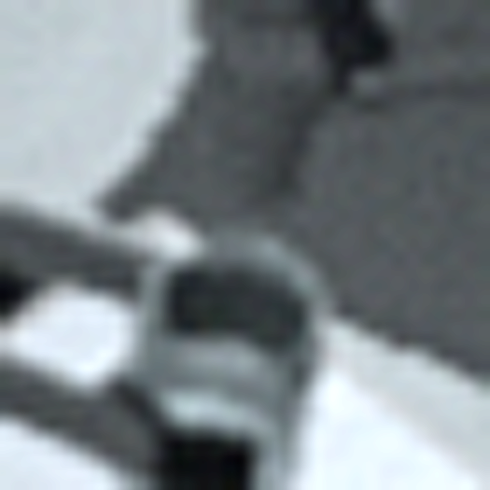

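The rim (x 140–325, top edge ≈ 227) and the nozzle end (right edge ≈ 295, bottom ≈ 205) both sit within about 0.4 px of prediction, with the same small offset. The arm also shows a gap to the pipe. Rising.

```bash
python3 -m inch '0 0 -0.2 0 1; 0 0 -0.5 0 1; 0 0 -0.9 0 1; 0 0 -1.3 0 1; 0 0 -1.6 0 1; 0 0 -1.8 0 1; 0 0 -1.9 0 1; 0 0 -1.9 0 1; 0 0 -1.9 0 1; 0 0 -1.9 0 1'
python3 - <<'E'
from h import *
np.set_printoptions(precision=4,suppress=True)
o=robot.get_obs();y=o["ee_rot"][2];d=np.array([np.sin(y),-np.cos(y)])
m=np.r_[o["tool_pos"][:2]+.1094*d,o["tool_pos"][2]+.0357];print("mouth",m,o["wrist_force"],abs(o["qvel"]).max())
for n in ("scene","wrist"):
    im,_=robot.snapshot(n);cv2.imwrite(f"pics/{n}14.png",im)
im=cv2.imread("pics/scene14.png");c=cv2.resize(im[122:162,305:345],None,fx=12,fy=12,interpolation=cv2.INTER_CUBIC);cv2.imwrite("pics/s14j.png",cv2.convertScaleAbs(c,alpha=1.8,beta=-60))
for n,q,r in [("rim",m,.0185),("noz",np.array([.591,.2555,.2]),.008)]:
    P=np.array([proj("scene",q+[r*np.cos(t),r*np.sin(t),0]) for t in np.linspace(0,2*np.pi,60)]);print(n,(P.min(0)-[305,122])*12,(P.max(0)-[305,122])*12)
E
```

```text
time: 21.32
tool_pos: [0.483, 0.2364, 0.1437]
ee_rot: [-3.139, 0.002, 1.744]
wrist_force: [0.2, -0.3, -1.9]
width: 0.0386
mouth [0.5908 0.2552 0.1794] [ 0.1519 -0.3462 -1.9133] 0.0023152450831357215
rim [185.8401 244.6863] [343.9998 366.902 ]
noz [242.3753 221.9387] [311.7173 275.1082]
```

View pics/s14j.png

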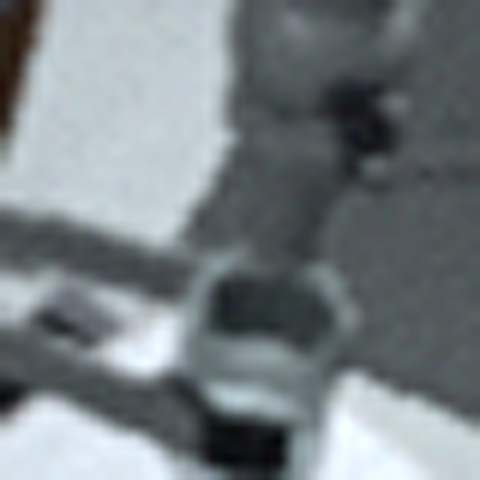

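View pics/scene14.png

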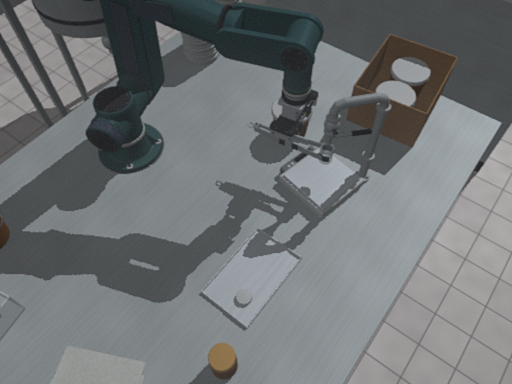

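View pics/wrist14.png

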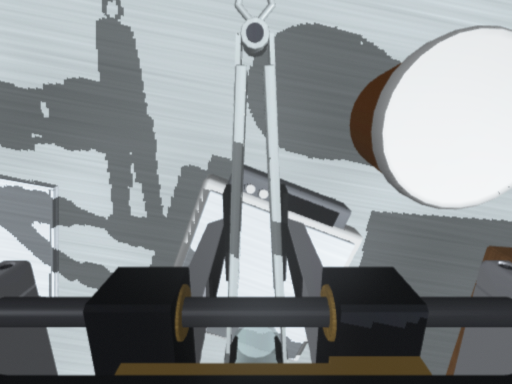

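The final scene view shows the rim at x 185–350 in the crop (predicted 186–344), with the nozzle's lower end over the mouth. The cap, tub and honey jar are where they were. In the wrist view the jar and tongs are unchanged, with the hinge at (255,33). The arm is still and the forces are just the load, so I'm handing in.

```bash
python3 -c "
from bench import robot
print(robot.close_job()); o=robot.get_obs(); print(o['time'],o['tool_pos'],o['width'],o['wrist_force'])"
```

```text
the job is handed in; nothing more can be done
None
the job is handed in; nothing more can be done
```

The job is handed in: the tongs are holding the open jar upright under the filling nozzle. I took the tongs by their grips, closed their jaws on the jar on the draining tray and lifted it. I then brought it in from the near side and raised it 19 mm into place, finishing at 21.3 s.

**Position:** My last estimate puts the mouth at (0.591, 0.255, 0.179). The nozzle end is at about (0.591, 0.2555, 0.200), so the gap is about 2 cm and the centring error is within measurement error.

**Grip:** The opening over the grips was 38.6 mm, with closure commanded fully shut at the fixed half force. The wrist force was about 2 N, the arm was still, and the jar had not shifted in the jaws since the lift.

**Other objects:** The cap, tub and honey jar looked unmoved. I saw and felt no contact with the filling stand.

**Disagreements:**
- The wrist and scene cameras differed by up to about 5 mm on the nozzle's y position (0.253–0.255 against about 0.258). I used 0.255–0.2555. In the final scene picture the rim and the nozzle were offset from prediction by the same small amount, so they agree with each other.
- Triangulating the nozzle across the two wrist views gave a poor height (0.189 m), so I used the stated 0.200 m.
- The top camera could not confirm the final pose because the arm blocked its view.
- The tongs shifted about 2 mm in the gripper when they closed on the jar, and not after that.

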